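Tip the spares to the tab end of the tipping case

ROBOT

A 6-joint arm with a two-finger parallel gripper is mounted at the origin on the work surface. World frame = base frame: x ahead of the robot, y to its left, z up, the work surface at z = 0. Lengths are in m, angles in degrees, forces in N, time in s.
With the tool pointing down it reaches from about 0.25 to 0.8 m from the base axis. Payload 3.9 kg.
Tool frame: the origin (TCP) lies between the finger pads; the fingertips stand 8 mm ahead of it and the grasp point (between the pads) lies 11 mm behind it; z points along the fingers, y is the line along which they close (so a half turn about z gives the same grasp; the last joint's range is limited). The gripper opens to 85 mm and grips with 20 to 120 N. Pads are 22 mm wide; open, the fingers measure 114 mm over their backs; the gripper's body (76 mm by 85 mm) begins 54 mm behind the grasp point. The pads swing forward as they close: fully open they stand 13 mm farther back than shut.
Start: joints at [-72.995, 14.897, -7.913, 67.191, 0, 90], TCP at [0.154, -0.502, 0.239] pointing down, gripper open.
Joint ranges: [-159.42, 159.42], [-47.68, 98.78], [-73.54, 78.23], [-108.79, 121.32], [-90, 84.71], [-180, 180]. Speed limits (degrees/s): [147.25, 147.25, 180, 180, 180, 180].

INTERFACE

Orientations are given as [roll, pitch, yaw] about the fixed x, y, z axes, in that order (R = Rz(yaw) Ry(pitch) Rx(roll)).
In Python, from workcell import bot, ik, cams, job gives the robot as it stands. Calls block until the motion is done:
- bot.goto(position, orientation): joint-space move of the TCP to a pose.
- bot.move_l(position, velocity=0.15, ori=None): straight line of the TCP; ori=None keeps the orientation; velocity is the mean speed in m/s.
- bot.set_joints(angles): joint-space move.
- bot.grip(opening): opening from 0.0 (shut) to 1.0 (fully open); the grip force is fixed at half the most; returns when the fingers have stopped.
- bot.pause(seconds).
- ik(position, orientation): joint angles nearest the present ones, or None.
- bot.get_obs(): the state.
- cams.grab_frame(name): name is "side" or "top" or "wrist"; returns a dict with "pixels" (420x560x3 uint8, red, green, blue), "depth" (420x560 float32, m along the optical axis (not along the pixel's ray), 0 where there is no reading), "K" (3x3 intrinsics, pixels), "k1" (the pictures are not rectified: a ray, as slopes to the right and down, at radius r is drawn at 1 + k1 r^2 times it, then the intrinsics apply), "world_from_camera" (4x4, takes a point from camera to world coordinates). Camera axes: x right, y down, z forward; pixel columns grow to the right and rows downward; lengths in m; the calibration is good to about 2 mm. A picture is of the moment at which its call begins.
A pose or a line that the arm cannot do raises bot.Unreachable and nothing moves.
- job.close_job(): hands the job in; it is judged then, once.
Trained networks look in a picture, given as the dict that the camera call returned (one of the last four; its "shot" number tells which), for a name from the list of things; names that differ only in an ending like _2 or _b are one class to them, and where a whole thing is asked for, a point or a joint stands for the part that bears it (a point fixed in the world has none). Each returns a list of dicts, best first, with "conf" (0 to 1); they miss things now and then, are a little off and sometimes report something else, mostly with a low value. They report only what shows in the picture. A call takes as long as a camera call. They do not tell look-alikes from the thing itself.
- cams.outline_of(picture, label): "region" (420x560 bool, what is visible of it) and "box" ([left, top, right, bottom] in pixels, round what is visible of it).
The state is a dict: "time_s": time; "qpos": joint angles; "qd": joint speeds; "joint_torque": joint torques, N m; "ee_pos": TCP position; "tcp_rot": TCP orientation; "contact_force": force on the tool from outside, world axes, zero at the start; "wrist_torque": the same for the moment, N m; "width": opening from 0.0 (shut) to 1.0 (fully open); "grasp_force": force on a finger pad.
Only numpy, scipy, OpenCV 4.12 (cv2) and the standard library are available. Lean on these libraries where they do the work, as an engineer would, in place of code of your own. Each camera call takes 0.05 s, during which the arm holds its last target. There are 200 camera calls.

TASK

Press down the tipping tray's tab at the end away from the spring catch, letting the catch go and tipping the tray slowly, until the breaker and the glass capsule have slid on their own right up to that end's wall; the glass must creep down, never shoot. Then press the other tab down until the tray is level again and has snapped home under its catch, and bed it with a firm press of about 15 to 20 N held for half a second, both parts staying at the end they slid to. Push only on the tray and never with more than 25 N, do not touch the breaker or the capsule with the fingers, leave the things round about where they are, and let go.

Things in the scene. Friction and masses are not known exactly. Their poses are not given: they have to be found in the camera images.
- case: Grey plastic tipping case fixed to the shelf: 270 x 186 mm base plate, two upright cheeks carrying a tray on a cross pin. Origin: centre of the base's underside; x points along the tray to the tip end, y is parallel to the pin, z up. The pin axis passes 95 mm above the origin.
- pin (a point): On the pin axis at the tray's middle; axes as the case. Level tray: inside 260 x 148 mm, end walls' inner faces at x = +-130, outer +-134 mm, a 4 mm rib at y = 0 making two lanes 72 mm wide, floor top 4 mm and rim 26 mm above the pin.
- catch_top (a point): Top of the steel roller of the spring catch, on a post at the case's -x end only (x = -150 to -179, y = 35 to 65 mm), 11 mm above the pin, so 15 mm lower than the tabs' top. It holds a nose on the level tray's end wall.
- tray (a joint): Tray tilt, rad: 0 = level, on its rigid rest, held by the catch (the start); grows as the +x (tip) end goes down; rigid stop at 0.52. 10 to 15 N on a tab snaps the nose past the catch (within 0 to 0.09 rad; it lets go suddenly, go slowly); elsewhere the hinge needs about 3 N and stays where left. The parts start to slide at a tilt between 0.2 and 0.42, different each time.
- tip_tab (a point): Middle of the top of the flat press tab at the tip end (the end without catch), 150 mm from the pin along the tray and 26 mm above it; the tab, 44 mm wide, 5 mm thick, reaches 134 to 167 mm from the pin, flush with the rim; moves with the tray.
- catch_tab (a point): Middle of the top of the same press tab at the catch end: 150 mm from the pin the other way, 26 mm above it; moves with the tray.
- breaker: Orange circuit breaker lying on its side in either lane, near the catch end; 80 mm along the lane (its x), 62 mm wide, 18 mm high, 0.1 to 0.2 kg. Origin: centre of its underside. Against the tip end wall of the level tray its origin is at case x = 90 mm.
- capsule: Glass halogen capsule with white ceramic foot, lying in the other lane near the catch end; 51 mm long (its x: foot -28 to -8 mm, glass to +23 mm), 17 mm wide, 13 mm high, 20 g. Origin: underside near mid-length. Against the tip end wall its origin is at case x = 102 to 107 mm (level tray). The glass breaks if it slides faster than about 0.4 m/s.
- spare_capsule: Bystander: a second, identical halogen capsule lying on the shelf beside the case. Leave it.
- downlight: Bystander: stubby white LED downlight lying on its side on the shelf behind the case, 88 mm flange diameter, 60 mm long, origin under its middle. Leave it.
- lid: Bystander: the case's grey clip-on lid, 270 x 160 x 14 mm, lying flat on the shelf. Origin: centre of its underside. Leave it.
Things that resemble listed ones, but are neither listed nor needed, are in the scene too. Leave any pink or turquoise look-alike of the breaker alone.

How it is judged:
By the outcome, as a careful person would: the job done as asked, in the order asked, and still so for the second after the job is handed in, with the robot touching nothing.
It also fails if it takes over 72 s, if anything falls off the work surface, if the arm or the gripper's body presses on something with over 40 N, if the wrist force passes 120 N, or if a joint passes its speed limit or range.

## Working session

There is one attempt and no reset: what is moved stays moved. The work goes in short steps, each a Python script; the robot and the scene stay as the last script left them, time stands still between calls to the robot, and variables do not carry over. Pictures are saved under pics/ and viewed, at most 10 in all, crops included, and the job is handed in when it is done.

```bash
mkdir -p pics; ls; cat > h.py <<'E'
import numpy as np, cv2
from workcell import bot, ik, cams, job
def world(p,mask=None):
    """world coords of all pixels (HxWx3), nan without depth"""
    K=p["K"];d=p["depth"];h,w=d.shape
    u,v=np.meshgrid(np.arange(w),np.arange(h))
    uv=np.stack([u,v],-1).reshape(-1,1,2).astype(float)
    r=cv2.undistortPoints(uv,K,np.array([p["k1"],0,0,0.])).reshape(h,w,2)
    c=np.dstack([r[...,0]*d,r[...,1]*d,d,np.ones_like(d)])
    W=(c@p["world_from_camera"].T)[...,:3]; W[d<=0]=np.nan
    return W
def save(p,n): cv2.imwrite(f"pics/{n}.png",p["pixels"][...,::-1])
E
python3 - <<'E'
from h import *
for n in ("top","side"):
    p=cams.grab_frame(n); save(p,n+"0"); W=world(p)
    for l in ("case","tray","breaker","capsule","spare_capsule","lid","downlight"):
        for o in cams.outline_of(p,l)[:4]:
            m=o["region"]; print(n,l,round(o["conf"],2),np.round(o["box"]),np.round(np.nanmedian(W[m],0),3),m.sum())
E
```

```text
pics
top case 0.97 [182. 162. 323. 256.] [0.551 0.003 0.1  ] 8155
top tray 0.95 [183. 163. 322. 251.] [0.563 0.011 0.101] 6706
top breaker 0.89 [306. 277. 339. 316.] [ 0.349 -0.175  0.019] 849
top breaker 0.66 [266. 184. 300. 212.] [ 0.589 -0.081  0.118] 872
top breaker 0.63 [241. 277. 278. 316.] [ 0.349 -0.014  0.019] 794
top breaker 0.42 [185. 163. 322. 259.] [0.551 0.004 0.1  ] 7833
top capsule 0.56 [266. 226. 284. 232.] [ 0.517 -0.061  0.111] 102
top spare_capsule 0.39 [226. 255. 241. 272.] [0.437 0.055 0.011] 117
top lid 0.84 [358. 242. 466. 326.] [ 0.377 -0.419  0.015] 6427
top downlight 0.82 [256. 131. 284. 158.] [ 0.742 -0.052  0.072] 606
top downlight 0.33 [184. 162. 319. 250.] [0.563 0.009 0.101] 7107
side case 0.72 [183. 188. 330. 311.] [0.539 0.014 0.099] 9987
side tray 0.76 [181. 187. 315. 288.] [0.563 0.011 0.101] 6421
side breaker 0.94 [306. 189. 332. 212.] [ 0.567 -0.278  0.018] 578
side breaker 0.89 [244. 196. 287. 223.] [ 0.587 -0.078  0.117] 673
side breaker 0.84 [304. 292. 343. 324.] [ 0.344 -0.01   0.019] 977
side breaker 0.65 [342. 249. 381. 284.] [ 0.344 -0.169  0.019] 849
side capsule 0.45 [268. 226. 291. 239.] [ 0.514 -0.06   0.109] 141
side lid 0.88 [352. 169. 451. 246.] [ 0.376 -0.405  0.015] 4118
side lid 0.74 [268. 225. 292. 238.] [ 0.515 -0.061  0.109] 143
side downlight 0.7 [196. 184. 227. 217.] [ 0.734 -0.042  0.067] 665
side downlight 0.15 [181. 189. 329. 316.] [0.539 0.013 0.099] 10158
```

```bash
python3 - <<'E'
import cv2,numpy as np
a=cv2.imread("pics/top0.png"); c=cv2.resize(a[120:330,160:440],None,fx=2.8,fy=2.8,interpolation=cv2.INTER_CUBIC)
cv2.imwrite("pics/topc.png",c)
E
```

```text
(no output)
```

View pics/topc.png

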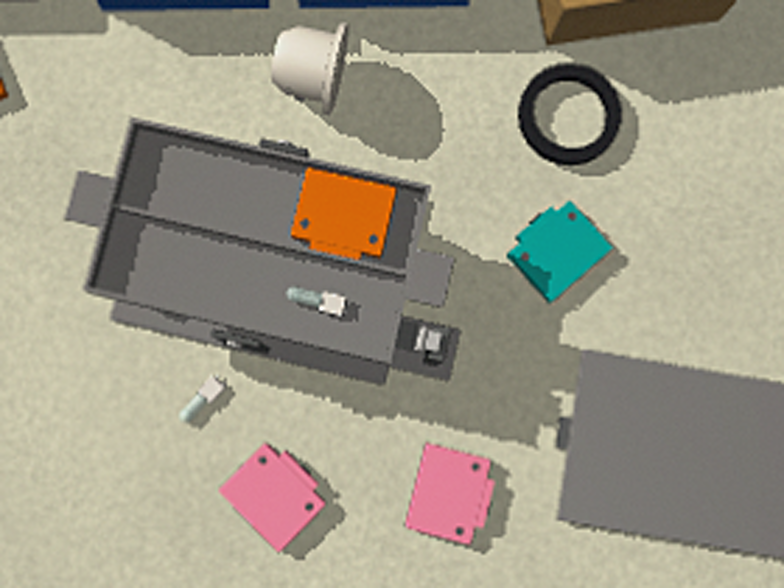

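View pics/side0.png

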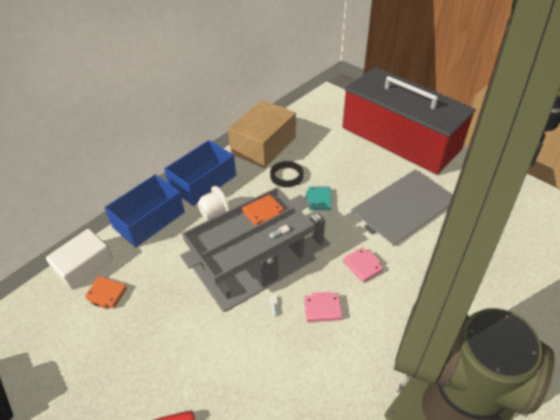

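The crop of the top view (crop pixels; full-image pixels in brackets) shows:
- **Tray:** long axis roughly left to right.
- **Tip tab:** free tab at left (88,197) [full 191,190]. There is no catch at that end.
- **Catch tab:** right tab at (428,278) [313,219], with the catch post and roller beside it at (430,345) [314,243].
- **Breaker candidates:** orange in the tray (345,212) [283,196] is the right one. Turquoise (560,250) and pinks (270,495) and (450,493) are look-alikes, and the side view has an orange one at (105,292) on the shelf.
- **Capsule candidates:** in the tray (318,302) [274,228] is the right one. The one on the shelf (205,398) [233,262] is the spare.

Next I'll fit the case pose.

```bash
cat > fit.py <<'E'
from h import *
from scipy.optimize import minimize
from scipy.ndimage import distance_transform_edt
# top-plane template (rim + rib + tabs), 1 mm grid, case frame, distance field
g=np.zeros((260,420),np.uint8); 
def box(x0,x1,y0,y1): g[130+y0:130+y1+1,210+x0:210+x1+1]=1
box(-134,134,-78,-74);box(-134,134,74,78);box(-134,-130,-78,78);box(130,134,-78,78);box(-130,130,-2,2);box(134,167,-22,22);box(-167,-134,-22,22)
D=distance_transform_edt(1-g)
for n in ("top","side"):
    p=cams.grab_frame(n);W=world(p)
    P=W[np.isfinite(W[...,0])]
    P=P[(np.hypot(P[:,0]-.556,P[:,1]-.01)<.19)&(abs(P[:,2]-.121)<.005)]
    def loc(q,P=P):
        d=P[:,:2]-q[:2];c,s=np.cos(q[2]),np.sin(q[2]);return np.c_[d@[c,s],d@[-s,c]]*1000
    def cost(q):
        l=np.round(loc(q)).astype(int);return np.minimum(D[np.clip(l[:,1]+130,0,259),np.clip(l[:,0]+210,0,419)],8).mean()
    best=min((minimize(cost,[.556+dx,.01+dy,np.radians(a)],method="Nelder-Mead",options=dict(initial_simplex=np.array([[.556+dx,.01+dy,np.radians(a)]]*4)+np.vstack([np.zeros(3),np.diag([.008,.008,.04])])))
              for dx in(-.01,0,.01) for dy in(-.01,0,.01) for a in(70,76,82)),key=lambda r:r.fun)
    q=best.x; l=loc(q)
    print(n,len(P),np.round(q,4),np.degrees(q[2]),best.fun)
    for s in(1,-1):
        t=(s*l[:,0]>138)&(abs(l[:,1])<40);print(" tab",s,t.sum(),l[t].min(0),l[t].max(0),P[t,2].mean())
    print(" extent",l.min(0),l.max(0))
    # objects above the floor, tray frame
    L=np.c_[loc(q,W.reshape(-1,3)),(W.reshape(-1,3)[:,2]-.095)*1000]
    for nm,s in(("y>0",1),("y<0",-1)):
        k=(abs(L[:,0])<125)&(s*L[:,1]>6)&(s*L[:,1]<68)&(L[:,2]>9)&(L[:,2]<26);print(nm,k.sum(),np.percentile(L[k],[2,50,98],axis=0).round(1).tolist())
E
python3 fit.py; python3 -c "
from h import *;o=bot.get_obs();print(o)"
```

```text
top 2028 [ 0.5703 -0.0074  1.3311] 76.26915087723816 2.8816568047337277
 tab 1 199 [138.33966171 -22.03095926] [165.50118387  21.85274066] 0.121768556290236
 tab -1 226 [-167.30885139  -22.65286721] [-138.19684238   21.78673745] 0.12203539146327827
 extent [-167.30885139  -79.02898173] [165.50118387  78.57928933]
y>0 135 [[-85.2, 29.5, 9.5], [-64.1, 39.0, 15.3], [37.4, 49.7, 19.7]]
y<0 826 [[-105.2, -66.7, 17.9], [-66.6, -36.7, 22.7], [-27.9, -8.0, 25.5]]
side 1879 [ 0.5683 -0.0073  1.3317] 76.30284924254238 2.241617881852049
 tab 1 220 [138.10107418 -25.11080096] [167.30597563  22.39465148] 0.12199739456514443
 tab -1 162 [-167.66020281  -22.9873068 ] [-138.1671349    23.44307374] 0.12147094645339782
 extent [-167.66020281  -81.11700791] [167.30597563  79.80262246]
y>0 127 [[-85.0, 29.9, 9.3], [-63.2, 41.2, 14.5], [-35.5, 48.2, 19.2]]
y<0 664 [[-103.9, -66.8, 12.1], [-62.4, -36.3, 22.2], [-26.4, -7.7, 25.3]]
{'time_s': 0.9, 'qpos': array([-7.29948192e+01,  1.48946760e+01, -7.91289938e+00,  6.71921696e+01,
       -2.46000943e-04,  9.00008143e+01]), 'qd': array([ 0.00489144, -0.00843921,  0.01153675,  0.0203374 , -0.01946016,
        0.01897809]), 'joint_torque': array([-2.39035927e-05, -4.05598354e+01,  2.54238546e+01,  8.68115239e-04,
        2.00349095e-04, -4.19556784e-06]), 'ee_pos': array([ 0.15353224, -0.50202355,  0.23932238]), 'tcp_rot': array([1.79999745e+02, 2.45997318e-04, 1.70043664e+01]), 'contact_force': array([-0.68799129,  0.258223  , -0.22389078]), 'wrist_torque': array([ 0.01183987, -0.03880474,  0.02988076]), 'grasp_force': 0.0, 'width': 1.0016153275794772}
```

```bash
cat >> h.py <<'E'
from scipy.spatial.transform import Rotation as Rot
PIN=np.array([.5695,-.0073,.095]); C=Rot.from_euler("z",76.29,degrees=True)
TILT=0.6  # fraction of the tray tilt that the tool follows (set by callers)
def tab(th,s):
    """world point of the tab middle, and tray normal; s=+1 tip, -1 catch"""
    T=C*Rot.from_euler("y",th); return PIN+T.apply([.150*s,0,.026]),T.apply([0,0,1])
def pose(th,s,up=0.,flip=1):
    """TCP pose for shut fingertips standing 'up' m over the tab, tool along the tray normal"""
    pt,n=tab(th,s); T=C*Rot.from_euler("y",th)
    M=T.as_matrix()@np.diag([flip,-flip,-1.])
    return pt+n*(.008+up), Rot.from_matrix(M).as_euler("xyz",degrees=True)
def objs(th,cam="top",p=None):
    """median tray x (mm) and count of breaker / capsule pixels"""
    p=p or cams.grab_frame(cam); W=world(p).reshape(-1,3); px=p["pixels"].reshape(-1,3).astype(int)
    L=(C*Rot.from_euler("y",th)).inv().apply(np.nan_to_num(W-PIN,nan=9))*1000
    inn=(abs(L[:,0])<129)&(L[:,2]>3)&(L[:,2]<30)
    b=inn&(L[:,1]<-4)&(L[:,1]>-74)&(px[:,0]-px[:,2]>80)
    c=inn&(L[:,1]>4)&(L[:,1]<72)&(L[:,2]>8.5)&(px.max(1)>120)
    f=lambda k:(np.round(np.percentile(L[k,0],[3,50,97]),1).tolist() if k.sum()>3 else None,int(k.sum()))
    return f(b),f(c)
E
python3 - <<'E'
from h import *
for fl in(1,-1):
  for s in(1,-1):
    for th in(0,.25,.5):
        j=ik(*pose(th,s,0.0,fl)); print(fl,s,th,None if j is None else np.round(j))
print(objs(0),objs(0,"side"))
E
```

```text
1 1 0 [ 13.  28.  -5.  57.   0. 117.]
1 1 0.25 [ 19.  35.   0.  63. -12. 124.]
1 1 0.5 [ 24.  44.   7.  71. -22. 131.]
1 -1 0 [-16.  22. -15.  53.   0.  88.]
1 -1 0.25 [ -7.  21. -12.  59. -14.  97.]
1 -1 0.5 [  3.  24.  -6.  68. -27. 108.]
-1 1 0 [ 13.  28.  -5.  57.   0. -63.]
-1 1 0.25 [ 19.  35.   0.  63. -12. -56.]
-1 1 0.5 [ 24.  44.   7.  71. -22. -49.]
-1 -1 0 [-16.  22. -15.  53.   0. -92.]
-1 -1 0.25 [ -7.  21. -12.  59. -14. -83.]
-1 -1 0.5 [  3.  24.  -6.  68. -27. -72.]
(([-103.1, -66.4, -29.1], 849), ([-103.6, -65.5, 39.1], 131)) (([-103.8, -62.7, -26.9], 702), ([-87.1, -64.0, -35.8], 125))
```

```bash
cat >> h.py <<'E'
def force(n=3):
    return np.mean([(bot.pause(.01),bot.get_obs()["contact_force"])[1] for _ in range(n)],0)
E
python3 - <<'E'
from h import *
t0=bot.get_obs()["time_s"]
bot.grip(0.0)
bot.goto(*pose(.35,1,.12)); bot.pause(.2); print("tilted",force(10))
bot.goto(*pose(0,1,.03)); bot.pause(.2); F0=force(10); print("level",F0)
for up in np.arange(.006,-.0101,-.0005):
    t=bot.get_obs()["time_s"]; q,o=pose(0,1,up); bot.move_l(q,.03,o)
    f=force()-F0
    print(round(up*1e3,1),f.round(1),bot.get_obs()["ee_pos"][2].round(4),q[2].round(4),round(bot.get_obs()["time_s"]-t,3))
    if f[2]>4: break
print(bot.get_obs()["time_s"])
E
```

```text
tilted [-0.26880091  0.0303673  -0.08904618]
level [ 0.14665256  0.13166928 -0.32477365]
6.0 [-0.1 -0.1  0.4] 0.1353 0.135 0.975
5.5 [-0.3 -0.2  0.9] 0.1346 0.1345 0.275
5.0 [-0.3 -0.1  0.5] 0.134 0.134 0.275
4.5 [-0.2 -0.3  0.1] 0.1334 0.1335 0.275
4.0 [-0.2 -0.3  0.6] 0.133 0.133 0.275
3.5 [-0.4  0.1  0.1] 0.1324 0.1325 0.275
3.0 [0.2 0.6 0. ] 0.132 0.132 0.275
2.5 [-0.1  0.3  0.4] 0.1315 0.1315 0.275
2.0 [ 0.  -0.3  0.7] 0.131 0.131 0.275
1.5 [-0.1  0.1  0.6] 0.1305 0.1305 0.275
1.0 [-0.  -0.5  0.7] 0.13 0.13 0.275
0.5 [-0.1 -0.1 -0.1] 0.1295 0.1295 0.275
-0.0 [-0.4 -0.3  0.6] 0.1291 0.129 0.275
-0.5 [-0.9 -0.2  3. ] 0.1288 0.1285 0.275
-1.0 [-1.5  0.5  5.5] 0.1285 0.128 0.275
10.5333
```

```bash
python3 - <<'E'
from h import *
F0=np.array([.1,.1,-.2]); pk=0
print(objs(0))
for th in np.arange(.008,.1201,.004):
    q,o=pose(th,1,0); bot.move_l(q,.03,o)
    f=(force(2)-F0)@tab(th,1)[1]; ob=bot.get_obs(); pk=max(pk,f)
    tz=ob["ee_pos"]; print(round(th,3),f.round(1),((tz-q)*1e3).round(1),end=" | ")
    if f>19 : break
    if pk>8 and f<5 and th>.09: break
print(objs(th),bot.get_obs()["time_s"])
E
```

```text
(([-103.5, -66.4, -28.8], 866), ([-87.7, -65.6, -36.4], 127))
0.008 7.3 [ 0.1 -0.1  0.7] | 0.012 8.5 [ 0.1 -0.2  1.1] | 0.016 10.6 [ 0.1 -0.2  1.5] | 0.02 12.8 [ 0.1 -0.3  1.9] | 0.024 12.6 [ 0.1 -0.2  1.8] | 0.028 9.4 [ 0.1 -0.2  1.4] | 0.032 9.0 [ 0.1 -0.1  1.1] | 0.036 7.4 [ 0.1 -0.1  0.8] | 0.04 6.6 [ 0.1 -0.1  0.7] | 0.044 5.7 [ 0.1 -0.   0.5] | 0.048 4.7 [0.1 0.  0.2] | 0.052 4.2 [ 0.1  0.1 -0.1] | 0.056 3.3 [ 0.1  0.  -0.2] | 0.06 2.0 [ 0.1  0.1 -0.2] | 0.064 1.5 [ 0.1  0.1 -0.2] | 0.068 1.5 [-0.  -0.  -0.2] | 0.072 1.3 [-0.1 -0.  -0.2] | 0.076 1.0 [-0.2 -0.1 -0.2] | 0.08 1.6 [-0.2 -0.1 -0. ] | 0.084 2.7 [-0.2 -0.1  0. ] | 0.088 3.1 [-0.1 -0.  -0. ] | 0.092 2.9 [ 0.   0.1 -0.1] | (([-104.5, -66.9, -29.3], 878), ([-87.3, -66.8, -37.6], 128)) 16.5
```

```bash
cat > tip.py <<'E'
from h import *
import sys
th,thmax=float(sys.argv[1]),float(sys.argv[2]); F0=np.array([.1,.1,-.2])
T=lambda:bot.get_obs()["time_s"]
def go(t,v=.03): q,o=pose(t,1,0); bot.move_l(q,v,o)
def look(): b,c=objs(th); return np.array([b[0][1] if b[0] else np.nan,c[0][1] if c[0] else np.nan]),b[1],c[1]
if th<.18:
    for t in(.12,.15,.18): go(t); th=t
r0,_,_=look(); ref=r0; t0=T(); still=9; prev=ref; n=0
print("start",th,ref)
while th<thmax and T()-t0<22 and n<70:
    if still>=3: th+=.006; go(th)
    else: bot.pause(.1)
    x,nb,nc=look(); n+=1
    d=np.abs(x-prev); slow=np.nanmax(d)<1.2 and not np.isnan(d).any()
    if not slow or np.abs(x-ref).max()>2.5:
        print(round(T(),2),round(th,3),x,nb,nc,((force(1)-F0)@tab(th,1)[1]).round(1))
    if still>=3 and (not slow or np.abs(x-ref).max()>2.5): still=0
    elif slow: still+=1
    else: still=0
    if still>=3: ref=x
    prev=x
    if np.isnan(x).any() or (x[0]>86 and x[1]>96 and still>=3): break
print("end",T(),th,x,nb,nc,objs(th),objs(th,"side"),n)
E
python3 tip.py .092 .45
```

```text
start 0.18 [-68.4 -65.6]
20.44 0.24 [-68.8 -68.3] 885 122 2.2
20.6 0.24 [-69.2 -67. ] 884 118 1.1
22.26 0.264 [-68.6 -65.7] 878 117 1.9
22.42 0.264 [-67.1 -63.9] 884 119 2.2
22.57 0.264 [-65.  -63.2] 883 121 1.5
22.73 0.264 [-61.8 -59.7] 886 120 1.3
22.89 0.264 [-57.8 -56.8] 881 119 0.1
23.05 0.264 [-54.2 -52.8] 878 118 -0.5
23.21 0.264 [-49.5 -47.8] 882 117 0.6
23.37 0.264 [-43.7 -43.3] 874 120 -0.6
23.52 0.264 [-37.2 -36.4] 865 115 -0.1
23.68 0.264 [-30.5 -29.6] 865 112 0.2
23.84 0.264 [-23.3 -22.2] 864 118 0.1
24.0 0.264 [-14.4 -14.4] 859 114 -0.4
24.16 0.264 [-6.  -6.3] 849 117 0.5
24.32 0.264 [4.1 3.7] 843 115 -0.5
24.48 0.264 [13.9 14.2] 837 111 0.0
24.63 0.264 [25.  25.7] 829 111 1.1
24.79 0.264 [36.1 37.2] 813 106 -0.3
24.95 0.264 [48.4 48. ] 801 109 0.4
25.11 0.264 [61.  61.6] 798 107 0.4
25.27 0.264 [74.4 74.9] 777 114 -0.2
25.43 0.264 [82.7 89.9] 776 109 0.3
25.58 0.264 [83. 96.] 774 107 -0.4
25.74 0.264 [82.9 95.7] 770 108 0.0
25.9 0.264 [83.1 97. ] 772 102 -0.8
26.06 0.264 [83.2 96.7] 774 105 -0.0
26.22 0.264 [82.9 97.3] 773 104 -0.5
26.38 0.264 [83.2 95.1] 777 108 0.2
26.53 0.264 [82.8 96.4] 776 105 0.1
26.69 0.264 [83. 96.] 774 105 -0.5
26.85 0.264 [83.4 96.1] 774 109 -0.0
27.01 0.264 [82.5 95.6] 777 104 -0.4
27.62 0.276 [82.7 97.1] 768 101 2.0
28.68 0.288 [82.4 97.8] 765 106 1.3
31.53 0.336 [81.1 96.8] 749 97 0.3
end 32.2917 0.34200000000000014 [81.5 96.4] 753 99 (([47.1, 81.0, 124.0], 751), ([-45.2, 95.8, 123.6], 101)) (([49.1, 86.2, 124.9], 769), ([79.0, 101.4, 128.7], 150)) 70
```

```bash
python3 - <<'E'
from h import *
a=[]
for n,(r,c) in(("top",(150,170)),("side",(170,160))):
    p=cams.grab_frame(n)["pixels"][r:r+150,c:c+190,::-1]; a.append(cv2.resize(p,None,fx=2.1,fy=2.1,interpolation=cv2.INTER_CUBIC))
cv2.imwrite("pics/t1.png",np.hstack(a))
E
```

```text
(no output)
```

View pics/t1.png

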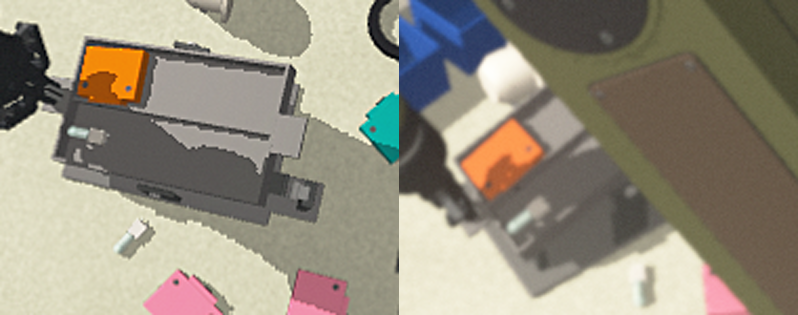

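The left crop shows the breaker at (112,70) and the capsule at (86,133), both up against the tip wall on the left. They crept down at no more than about 0.1 m/s. Next I'll close the tray with the catch tab.

```bash
python3 - <<'E'
from h import *
T=lambda:bot.get_obs()["time_s"]; th=.342
q,o=pose(th,1,.03); bot.move_l(q,.08,o)
q[2]=.26; bot.move_l(q,.2,o)
bot.goto(*pose(th,-1,.05)); bot.pause(.1); F0=force(8); print(T(),F0)
def go(t,up=0,v=.03):
    q,o=pose(t,-1,up); bot.move_l(q,v,o); f=(force(2)-F0)@tab(t,-1)[1]
    ob=bot.get_obs(); print(round(t,3),round(up*1e3,1),f.round(1),((ob["ee_pos"]-q)*1e3).round(1)[2],end=" | "); return f
go(th,.006,.1); go(th,.002,.02)
for t in np.arange(.335,.10,-.033):
    if go(t)>9: print("STOP"); break
print(T(),objs(t))
E
```

```text
35.1833 [-0.10331256  0.03579047  0.25501334]
0.342 6.0 -0.5 0.3 | 0.342 2.0 -0.7 0.2 | 0.335 0.0 -0.1 0.1 | 0.302 0.0 0.3 0.1 | 0.269 0.0 0.5 -0.1 | 0.236 0.0 0.7 -0.2 | 0.203 0.0 0.3 -0.2 | 0.17 0.0 -0.1 -0.2 | 0.137 0.0 -0.2 -0.2 | 0.104 0.0 0.4 -0.2 | 38.7583 (([48.2, 85.0, 124.5], 820), ([61.1, 96.9, 124.6], 124))
```

```bash
cat >> h.py <<'E'
def tilt(cam="top"):
    """tray tilt from the depth of the floor's empty catch half"""
    W=world(cams.grab_frame(cam)).reshape(-1,3); L=C.inv().apply(np.nan_to_num(W-PIN,nan=9))
    k=(L[:,0]>-.10)&(L[:,0]<.03)&(abs(abs(L[:,1])-.038)<.025)&(abs(L[:,2])<.07); L=L[k]
    for _ in range(4):
        a=np.polyfit(L[:,0],L[:,2],1); r=L[:,2]-np.polyval(a,L[:,0]); L=L[abs(r)<2.5*np.median(abs(r))+.001]
    return -np.arctan(a[0]),a[1],len(L)
E
python3 - <<'E'
from h import *
print(tilt(),tilt("side"),bot.get_obs()["time_s"]); p=cams.grab_frame("top"); cv2.imwrite("pics/t2.png",cv2.resize(p["pixels"][120:300,160:400,::-1],None,fx=3,fy=3))
E
```

```text
(np.float64(0.10145817137708671), np.float64(0.004954024902629932), 377) (np.float64(0.100367668219942), np.float64(0.0043514146178778145), 1647) 38.9083
```

View pics/t2.png

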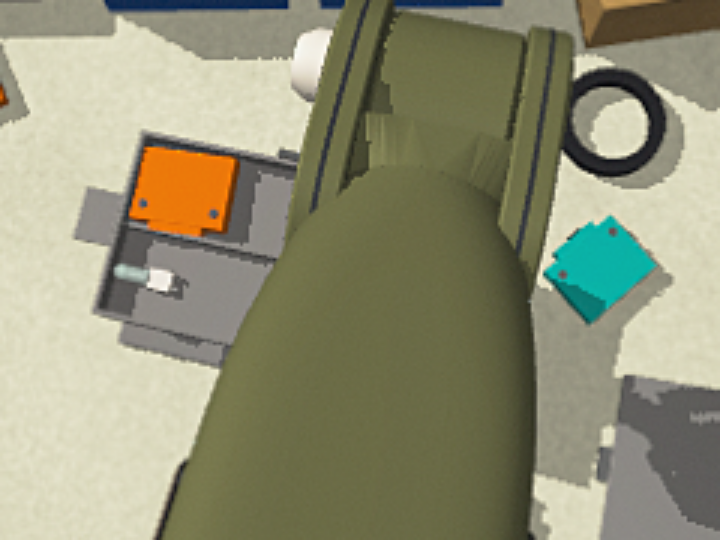

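The tray follows: its tilt measures 0.10. The breaker at (183,190) and the capsule at (145,278) are still at the tip wall. Next I'll snap it home and bed it.

```bash
python3 - <<'E'
from h import *
T=lambda:bot.get_obs()["time_s"]; F0=np.array([-.1,0,0.1]); bot.pause(.05)
def go(t,up=0,v=.03):
    q,o=pose(t,-1,up); bot.move_l(q,v,o); f=(force(2)-F0)@tab(t,-1)[1]
    ob=bot.get_obs(); print(round(t,3),round(up*1e3,1),f.round(1),((ob["ee_pos"]-q)*1e3).round(1)[2],end=" | "); return f
for t in np.arange(.098,-.0001,-.0049):
    if (f:=go(t))>18: print("STOP"); break
else:
    up=0
    while f<14 and up>-.004: up-=.0004; f=go(0,up)
print(T(),tilt("side"),tilt())
E
```

```text
0.098 0.0 0.7 0.1 | 0.093 0.0 2.9 0.1 | 0.088 0.0 3.4 0.0 | 0.083 0.0 2.1 -0.1 | 0.078 0.0 4.1 0.1 | 0.074 0.0 7.4 0.6 | 0.069 0.0 9.6 1.0 | 0.064 0.0 9.4 1.0 | 0.059 0.0 9.1 0.9 | 0.054 0.0 8.3 0.7 | 0.049 0.0 7.7 0.6 | 0.044 0.0 6.5 0.5 | 0.039 0.0 5.9 0.3 | 0.034 0.0 4.8 0.1 | 0.029 0.0 4.3 -0.1 | 0.024 0.0 2.5 -0.2 | 0.02 0.0 1.5 -0.2 | 0.015 0.0 0.9 -0.2 | 0.01 0.0 0.3 -0.2 | 0.005 0.0 0.5 -0.2 | -0.0 0.0 1.9 0.0 | 0 -0.4 5.2 0.4 | 0 -0.8 7.8 0.7 | 0 -1.2 9.5 1.1 | 0 -1.6 11.8 1.5 | 0 -2.0 13.9 1.8 | 0 -2.4 16.1 2.2 | 46.2083 (np.float64(-0.0026879252461546573), np.float64(0.004518952907438586), 1573) (np.float64(-0.001734830792857767), np.float64(0.0048608001895924695), 1656)
```

Home and on the rigid rest. Next: press to about 17.5 N, hold, release, retreat and check.

```bash
python3 - <<'E'
from h import *
T=lambda:bot.get_obs()["time_s"]; F0=-.1
q,o=pose(0,-1,-.0027); bot.move_l(q,.03,o)
for _ in range(8): bot.pause(.1); print((bot.get_obs()["contact_force"][2]-.1).round(1),end=" ")
for up,v in((-.001,.01),(.002,.01),(.03,.05),(.12,.2)):
    q,o=pose(0,-1,up); bot.move_l(q,v,o)
bot.set_joints([-72.995,14.897,-7.913,67.191,0,90])
print(T(),tilt(),tilt("side"),objs(0),objs(0,"side"),bot.get_obs()["contact_force"])
p=cams.grab_frame("top"); cv2.imwrite("pics/t3.png",cv2.resize(p["pixels"][120:330,160:440,::-1],None,fx=2.8,fy=2.8))
E
```

```text
18.1 18.0 17.6 16.8 18.5 18.0 17.9 17.3 51.3083 (np.float64(-0.0003337104861104921), np.float64(0.004902200496625271), 2097) (np.float64(-0.0004960929845646417), np.float64(0.004485449976723552), 1558) (([49.8, 86.8, 124.6], 828), ([-55.4, 95.3, 124.6], 126)) (([50.4, 86.8, 123.9], 728), ([-52.4, 97.0, 124.2], 137)) [-0.89233453  0.48956747  0.96692063]
```

View pics/t3.png

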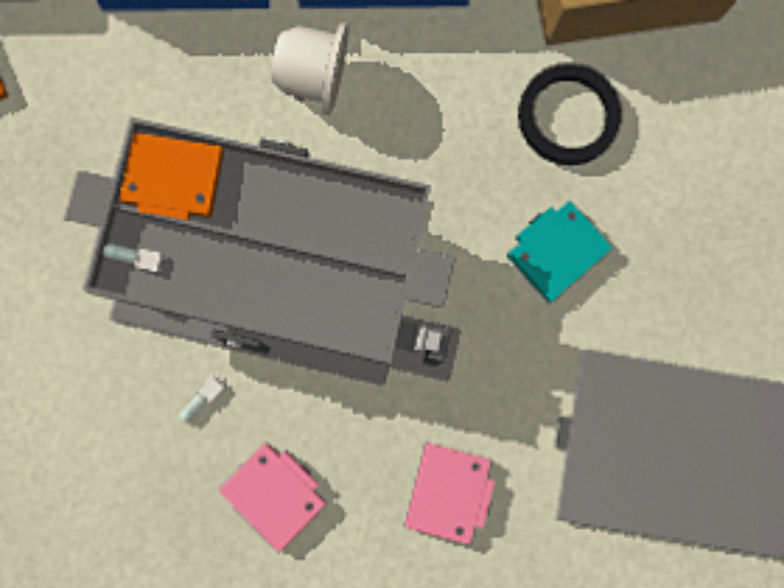

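The last view shows the breaker at (172,175) and the capsule at (132,257), both against the tip wall. The tray measures level, and the spare, downlight, lid and look-alikes have not moved.

```bash
python3 -c "
from h import *
print(job.close_job())"
```

```text
the job is handed in; nothing more can be done
None
```

The job is handed in: the breaker and capsule crept to the tip-end wall (about 0.1 m/s at most), and the tray is level and caught again, bedded at about 18 N for 0.8 s; the highest push I read was about 18.5 N, nothing else moved, and the arm was clear by 51 s.

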